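# Release the hidden catch of a display frame with a pin

### The job

The glazed lid of the display frame is locked by a hidden catch under the long black slot in its near rail. Take the red-handled release pin from the tool block, feel along the slot floor with its tip until it drops into the hidden hole, and press the catch fully down so that the glazed lid springs ajar. Then stand the pin back in the block in the hole it came from; leave the brush standing in its own hole and do not knock over or push away the paste jar or the tape roll.

Things in the scene. Friction and masses are not known exactly. Their poses are not given: they have to be found in the camera images.
- case: Wooden display frame, fixed, spanning x -30 to 230, y -180 to 180, z 0 to 60 mm. Origin: on the table under the middle of the slot in its near rail; z up, y along the slot, x from the near rail towards the glazed lid. All the frame's top is level with the slot's mouth.
- slot (a point): Centre of the slot's floor, 36 mm above the table; axes as the frame's. The slot has upright walls, is 18 mm wide (x -9 to 9), 140 mm long (y -70 to 70) and open above, its mouth 24 mm over this floor. The black floor is rigid except for the catch's shutter, hidden somewhere along it.
- shutter (a joint): Depth of the catch's shutter under the slot floor, m: 0 flush (locked), 0.013 fully down. It is flush, of the floor's black, as wide as the slot, and closes a hole 16 mm long (along y) whose middle lies anywhere from y -50 to +50 mm of the slot's centre: felt, not seen. It sinks under 3 N and stays where left.
- glazing (a joint): Opening of the glazed lid (170 x 300 mm, tan rim, flush with the frame's top, hinged on its far side), rad: 0 shut. It is lifted by the catch alone, to 0.13 when the shutter is fully down; it cannot be gripped.
- block: Dark wooden tool block, fixed, 70 (x) by 170 (y) by 90 mm high, origin under its centre. Two square upright holes 18 mm wide at y = -45 and +45 mm, open at the top (z = 90 mm); one holds the release pin, the other the brush.
- pin: Loose release pin, about 120 g, standing upright in the block. Origin at its lower tip, z up its axis to the handle. Steel shaft 8 mm in diameter with a flat end, z 0 to 85 mm; brass flange 32 mm in diameter, z 85 to 91 mm, which rests on the block's top; round red handle 26 mm in diameter, z 91 to 166 mm.
- pin_tip (a point): The flat lower end of the pin's shaft (the pin's origin).
- pin_flange (a point): Point on the pin's axis at the underside of its brass flange, 85 mm above the tip.
- brush: Loose brush standing upright in the block's other hole, not to be used: same shaft and flange, pale wooden handle 26 mm in diameter, black bristle head 28 mm in diameter on top, 188 mm long. Origin at its lower tip, z up.
- paste: Loose paste jar with a white cap, 72 mm in diameter, 80 mm high, origin under its centre. Leave alone.
- tape: Loose blue roll of tape lying flat, 96 mm in diameter, 24 mm high, origin under its centre. Leave alone.
Things that resemble listed ones, but are neither listed nor needed, are in the scene too. Several things look just like the pin: the one meant starts nearest to the robot's base. What is shaped like the block but grey is not meant.

How it is judged (in metres and radians):
On the way, in this order (a step that is already met when the one before it is completed fails the run):
1. the release pin is drawn out of the block (height (world z) of pin_tip above 0.065 m), for 0.1 s.
2. the pin's tip is in the hidden hole and has pressed the catch down (value of joint shutter above 0.0105 m and z of pin_tip in the frame of case between 0.012 and 0.028 m and x of pin_tip in the frame of case between -0.014 and 0.014 m and y of pin_tip in the frame of case between -0.08 and 0.08 m), for 0.1 s.
At the end, for the whole second after the job is handed in: Catch pressed at least 10.5 mm down and lid ajar (0.09 rad or more); pin released, at rest, upright within 0.1 rad, seated in its own hole of the block (flange within 4 mm of the block's top, 16 mm of where it began); brush upright in its own hole, within 16 mm of its start (value of joint shutter above 0.0105 m and value of joint glazing above 0.09 rad and z of pin_flange in the frame of block between 0.086 and 0.094 m and x of pin_flange in the frame of block between -0.012 and 0.012 m and distance of each of pin_flange, brush from where it was at the start of the episode below 0.016 m and angle between each of pin, brush's own z axis and vertical below 0.1 rad and linear speed of pin below 0.02 m/s); the robot touches nothing.
It fails at once if the brush is pulled out or knocked over (distance of brush from where it was at the start of the episode above 0.03 m or angle between brush's own z axis and vertical above 0.4 rad).
It fails at once if the paste jar is pushed away or tipped (distance of paste from where it was at the start of the episode above 0.03 m or angle between paste's own z axis and vertical above 0.4 rad).
It fails at once if the tape roll is pushed away (distance of tape from where it was at the start of the episode above 0.03 m).
It also fails if it takes over 54 s, if anything falls off the work surface, if the arm or the gripper's body presses on something with over 40 N, if the wrist force passes 120 N, or if a joint passes its speed limit or range.

### The arm

A 6-joint arm with a two-finger parallel gripper is mounted at the origin on the work surface. World frame = base frame: x ahead of the robot, y to its left, z up, the work surface at z = 0. Lengths are in mm, angles in rad, forces in N, time in s.
With the tool pointing down it reaches from about 275 to 825 mm from the base axis. Payload 4.9 kg.
Tool frame: the origin (TCP) lies at the very end of the fingers, on their centre line; the grasp point (between the pads) lies 19 mm behind it; z points along the fingers, y is the line along which they close (so a half turn about z gives the same grasp; the last joint's range is limited). The gripper opens to 85 mm and grips with 20 to 120 N. Pads are 22 mm wide; open, the fingers measure 114 mm over their backs; the gripper's body (76 mm by 85 mm) begins 54 mm behind the grasp point. The pads swing forward as they close: fully open they stand 13 mm farther back than shut.
Start: joints at [1.158, 0.326, -0.193, 1.052, 0, 1.437], TCP at [151.355, 528.782, 231.281] pointing down, gripper open.
Joint ranges: [-2.65, 2.65], [-0.97, 1.79], [-1.3, 1.35], [-1.93, 2.1], [-1.47, 1.37], [-3.14, 3.14]. Speed limits (rad/s): [2.57, 2.57, 3.14, 3.14, 3.14, 3.14].

### API

Orientations are given as a unit quaternion [x, y, z, w].
In Python, from cell import * gives the robot as it stands.
- The arm moves only by the tool jog_arm, never from a script. Its argument "increments" is a list of rows, each a list of 6 numbers: the shift along the tool's x, y, z in units of 0.04 m (1.0 is 0.04 m), then the turn, a rotation vector about the tool's x, y, z in units of 0.15 rad (1.0 is 0.15 rad). A call has 1 to 10 rows; each row shifts and turns the commanded pose from where the row before left it, along the tool's axes as they then stand; what a row does not reach is not made up. A row lasts 1/8 s, in which the tool goes at most 62.5 mm and 10.7 degrees, less where a joint would pass 70% of its speed; a pose out of reach is approached as far as the arm can. A call with a number of a shift or a turn outside -1 to 1 is refused whole. A call with a gripper value outside its range is refused whole. "gripper" is the opening, from -1 (shut) to 1 (fully open), set as the call begins (left out, the last holds). The fingers move at their own pace and stop on an object; "grip_force" is the grip in N (left out, the last holds). Time passes only in rows, so rows that do not move let the fingers close. It gives the time, the measured TCP pose, the force, the opening and the grip force at its end, in the units of the state.
- sense(): the state, without advancing time (a new reading comes with each control period).
- capture(name): name is "scene" or "top" or "wrist"; returns the picture (384x512x3 uint8, blue, green, red); there is no depth.
- calibration(name): a dict with "intrinsics" (3x3 intrinsics, pixels), "view" (4x4, takes a point from world to camera coordinates); the wrist camera has in their place "T_tool_cam" (4x4, takes a point from camera to tool coordinates, whose origin is the TCP and whose axes are the flange's). Camera axes: x right, y down, z forward; pixel columns grow to the right and rows downward; lengths in mm; the calibration is good to about 2 mm. The wrist camera is an equidistant fisheye: a pixel r from the principal point sees the ray r / f radians off the axis. A picture is of the moment at which its call begins: read the wrist's pose just before it. calibration takes no time and is no camera call.
- sign_off(): hands the job in; it is judged then, once.
The state is a dict: "t": time; "joint_pos": joint angles; "dq": joint speeds; "effort": joint torques, N m; "tcp_pos": TCP position; "ee_rot": TCP orientation; "wrist_force": force on the tool from outside, world axes, zero at the start; "torque": the same for the moment, N m; "width": opening from 0.0 (shut) to 1.0 (fully open); "finger_force": force on a finger pad.
Only numpy, scipy, OpenCV 4.12 (cv2) and the standard library are available. Lean on these libraries where they do the work, as an engineer would, in place of code of your own. Each camera call takes 0.05 s, during which the arm holds its last target. There are 200 camera calls.

## Working session

There is one attempt and no reset: what is moved stays moved. The work goes in short steps, Python scripts to look and compute and a tool call to move; the robot and the scene stay as the last step left them, time stands still between calls to the robot, and variables do not carry over. Pictures are saved under pics/ and viewed, at most 10 in all, crops included, and the job is handed in when it is done.

Besides the shell and the picture viewer there is one more tool, called after "Call:" as name(argument=value, ...) on one line, values as JSON. jog_arm: Moves the arm, as the interface text tells. Its arguments: {"type":"object","properties":{"increments":{"type":"array"},"gripper":{"type":"number"},"grip_force":{"type":"number"}},"required":["increments"]}

```bash
ls; mkdir -p pics; python3 - <<'E'
from cell import *
import cv2,numpy as np
s=sense();print(s)
a=capture("scene");b=capture("top")
cv2.imwrite("pics/scene0.png",a);cv2.imwrite("pics/top0.png",b)
for n in("scene","top","wrist"):print(n,calibration(n))
E
```

```text
pics
{'t': 0.0, 'joint_pos': array([ 1.15781186e+00,  3.26965207e-01, -1.93559557e-01,  1.05202490e+00,
        6.75842095e-06,  1.43660114e+00]), 'dq': array([ 0.00154737,  0.0001442 , -0.00098762, -0.00083298,  0.00060382,
        0.00066294]), 'effort': array([ 5.37816304e-04, -4.43394899e+01,  2.62441653e+01,  1.54350617e-02,
        2.91546521e-04,  7.19274112e-06]), 'tcp_pos': array([151.10517641, 528.23270378, 230.49947299]), 'ee_rot': array([ 1.38943603e-01,  9.90299907e-01, -8.43149344e-04, -2.40120036e-04]), 'wrist_force': array([ 0.25894254,  0.20458743, -0.82564126]), 'torque': array([-0.03101772,  0.00900768, -0.02437724]), 'finger_force': 0.0, 'width': 0.9973918556100437}
scene {'intrinsics': array([[395.68783035,   0.        , 255.41188662],
       [  0.        , 395.68783035, 190.6187171 ],
       [  0.        ,   0.        ,   1.        ]]), 'view': array([[-6.43457110e-01,  7.65360905e-01, -1.36246778e-02,
         4.25438621e+02],
       [ 6.13785003e-01,  5.05224398e-01, -6.06643452e-01,
        -2.37846833e+02],
       [-4.57417662e-01, -3.98711666e-01, -7.948572
[... 476 characters left out ...]
    [ 1.59812712e-01,  1.31845924e-02, -9.87059301e-01,
         1.16270944e+03],
       [ 0.00000000e+00,  0.00000000e+00,  0.00000000e+00,
         1.00000000e+00]])}
wrist {'intrinsics': array([[297.31863964,   0.        , 252.814079  ],
       [  0.        , 297.31863964, 189.65961655],
       [  0.        ,   0.        ,   1.        ]]), 'T_tool_cam': array([[-1.13397898e-04, -9.47910330e-01, -3.18537271e-01,
         8.18081608e+01],
       [ 9.99999990e-01, -1.36032612e-04,  4.88131935e-05,
         5.32959276e-01],
       [-8.96019874e-05, -3.18537262e-01,  9.47910336e-01,
        -1.42361415e+02],
       [ 0.00000000e+00,  0.00000000e+00,  0.00000000e+00,
         1.00000000e+00]])}
```

View pics/scene0.png

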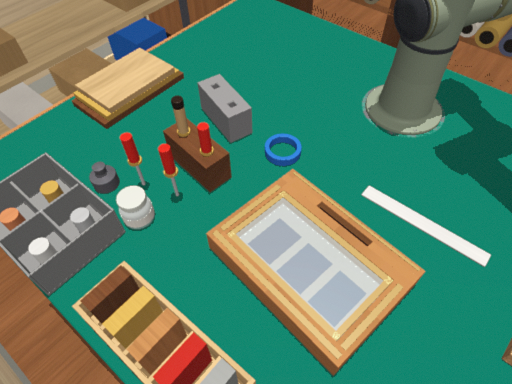

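View pics/top0.png

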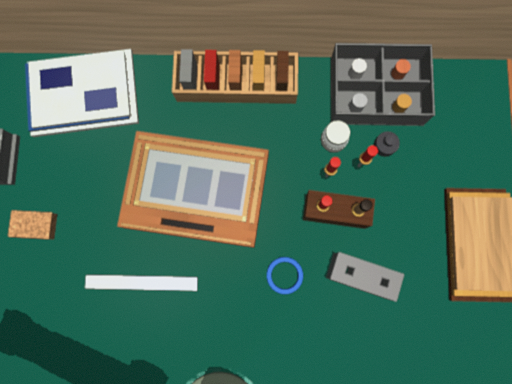

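The scene shows the brown block with the red pin at (205,138) and the brush at (180,115). The tape is at (283,149) and the case slot at (343,222). In the top view the pin is at (325,203), the brush at (362,208) and the slot runs (162,222) to (213,229).

```bash
cat > h.py <<'E'
import numpy as np,cv2
from scipy.spatial.transform import Rotation as R
from cell import *
def ray(n,uv,s=None):
    c=calibration(n);K=c["intrinsics"];p=(np.array(uv,float)-K[:2,2])/K[0,0]
    if n=="wrist":
        th=np.hypot(*p);d=np.r_[p/max(th,1e-9)*np.sin(th),np.cos(th)]
        T=np.eye(4);T[:3,:3]=R.from_quat(s["ee_rot"]).as_matrix();T[:3,3]=s["tcp_pos"];T=T@c["T_tool_cam"]
    else: d=np.r_[p,1];T=np.linalg.inv(c["view"])
    return T[:3,3],T[:3,:3]@d
def onz(n,uv,z,s=None):
    o,d=ray(n,uv,s);return o+d*(z-o[2])/d[2]
def meet(rs):
    A=0;b=0
    for o,d in rs:
        d=d/np.linalg.norm(d);P=np.eye(3)-np.outer(d,d);A=A+P;b=b+P@o
    return np.linalg.solve(A,b)
def blobs(m,mn=15):
    n,l,st,c=cv2.connectedComponentsWithStats(m.astype(np.uint8),connectivity=8)
    return [(c[i].round(1),st[i].tolist(),cv2.minAreaRect(np.argwhere(l==i)[:,::-1].astype(np.float32))) for i in range(1,n) if st[i][4]>=mn]
E
python3 - <<'E'
from h import *
a=cv2.imread("pics/scene0.png");b=cv2.imread("pics/top0.png")
def red(i):
    h=cv2.cvtColor(i,cv2.COLOR_BGR2HSV);return ((h[...,0]<6)|(h[...,0]>174))&(h[...,1]>200)&(h[...,2]>110)
for n,i in(("scene",a),("top",b)):
    print(n,[(x[0],x[1]) for x in blobs(red(i))])
# slot in both
def slot(i,x0,x1,y0,y1):
    m=np.zeros(i.shape[:2],bool);g=i.max(2);m[y0:y1,x0:x1]=g[y0:y1,x0:x1]<75;return m
for n,i,w in(("scene",a,(312,378,195,250)),("top",b,(150,225,212,236))):
    for x in blobs(slot(i,*w)): print(n,x[0],x[1],x[2],cv2.boxPoints(x[2]).round(1).tolist())
x0=[115,120];c=b[120:260,110:285];h=cv2.cvtColor(b,cv2.COLOR_BGR2HSV)
m=(h[...,0]<25)&(h[...,1]>90)&(h[...,2]>90);m[:125]=0;m[255:]=0;m[:,:105]=0;m[:,290:]=0
for x in blobs(m,300):print(x[1],cv2.boxPoints(x[2]).tolist(),[onz("top",p,60).round(1).tolist() for p in cv2.boxPoints(x[2])])
for p in((305,205),(308,193),(373,200),(371,226),(307,218)):print(p,onz("top",p,90).round(1))
E
```

```text
scene [(array([204. , 137.4]), [197, 123, 14, 30, 288]), (array([129.5, 147.4]), [121, 133, 18, 30, 295]), (array([166.9, 158.2]), [159, 144, 16, 30, 309]), (array([181. , 360.1]), [154, 334, 57, 50, 859]), (array([196.2, 371.9]), [189, 365, 14, 15, 44])]
top [(array([212.7,  52.9]), [209, 51, 7, 6, 15]), (array([373.6, 148.4]), [369, 146, 9, 6, 22])]
scene [351.5 232.6] [340, 223, 24, 20, 24] ((351.45123291015625, 232.5609588623047), (29.829191207885742, 0.62469482421875), 38.65980911254883) [[339.6000061035156, 223.5], [340.0, 223.0], [363.29998779296875, 241.60000610351562], [362.8999938964844, 242.10000610351562]]
top [186.5 224.7] [162, 219, 51, 12, 248] ((186.87283325195312, 224.82656860351562), (50.93915939331055, 5.017887592315674), 8.746162414550781) [[161.3000030517578, 223.39999389648438], [162.10000610351562, 218.5], [212.39999389648438, 226.1999969482422], [211.6999969482422, 231.1999969482422]]
[118, 131, 151, 116, 7562] [[117.01148223876953, 226.54891967773438], [131.775146484375, 128.73965454101562], [268.6564636230469, 149.40097045898438], [253.89279174804688, 247.21023559570312]] [[473.8, 278.0, 60.0], [738.8, 256.5, 60.0], [687.3, -114.2, 60.0], [426.8, -80.3, 60.0]]
(305, 205) [ 534.9 -209.2   90. ]
(308, 193) [ 566.1 -216.8   90. ]
(373, 200) [ 550.8 -382.4   90. ]
(371, 226) [ 484.3 -376.    90. ]
(307, 218) [ 501.7 -214.4   90. ]
```

```bash
cat >> h.py <<'E'
def delta(target,yaw=None):
    "units in tool frame, after turning; yaw = angle of tool y in world, deg"
    s=sense();M=R.from_quat(s["ee_rot"]).as_matrix();y0=np.degrees(np.arctan2(M[1,1],M[0,1]))
    if yaw is not None: M=R.from_euler("z",yaw-y0,degrees=True).as_matrix()@M
    print("t",round(s["t"],2),"tcp",s["tcp_pos"].round(1),"yaw",y0.round(2),"zaxis",M[:,2].round(3),"turn units",None if yaw is None else round(-np.radians(yaw-y0)/.15,2),
      "shift units",(M.T@(np.array(target)-s["tcp_pos"])/40).round(3))
E
python3 - <<'E'
from h import *
print(onz("scene",(204,137.4),133),onz("top",(186.5,224.7),50),onz("top",(284.5,276),12),onz("top",(324.5,203),150))
p=onz("scene",(204,137.4),133)
delta([p[0]-20,p[1],290],82.5)
E
```

```text
[ 533.70191057 -257.75098778  133.        ] [482.7622492   98.41082876  50.        ] [ 354.24825358 -161.94809951   12.        ] [ 532.41140071 -251.2206162   150.        ]
t 0.1 tcp [151.1 528.3 230.6] yaw 74.03 zaxis [-0.    -0.001 -1.   ] turn units -0.99 shift units [-11.552 -18.302  -1.46 ]
```

Call:
jog_arm(increments=[[-0.4,-0.7,-0.7,0,0,-1],[-0.6,-0.95,-0.7,0,0,0],[-0.6,-0.95,0,0,0,0],[-0.6,-0.95,0,0,0,0],[-0.6,-0.95,0,0,0,0],[-0.6,-0.95,0,0,0,0],[-0.6,-0.95,0,0,0,0],[-0.6,-0.95,0,0,0,0],[-0.6,-0.95,0,0,0,0],[-0.6,-0.95,0,0,0,0]], gripper=0.2)

```text
t: 1.35
tcp_pos: [329.5, 129.2, 287.2]
ee_rot: [0.064, 0.998, 0.0, -0.0]
wrist_force: [0.1, 0.5, -0.3]
width: 0.603
finger_force: 0.0
```

```bash
python3 - <<'E'
from h import *
s=sense();w=capture("wrist");cv2.imwrite("pics/w1.png",w)
delta([525,-254,290],82.5);np.save("s1.npy",s,allow_pickle=True)
E
```

```text
t 1.4 tcp [331.7 125.3 287.2] yaw 82.31 zaxis [ 0.002 -0.004 -1.   ] turn units -0.02 shift units [-6.03  -8.772 -0.026]
```

View pics/w1.png

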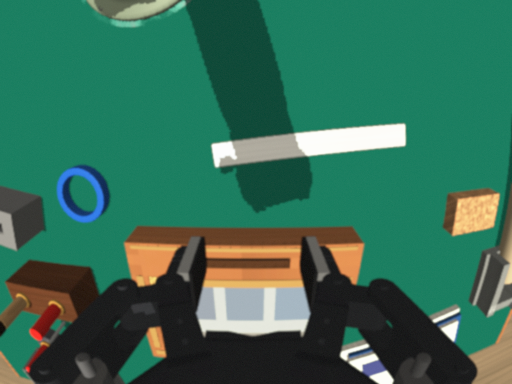

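The wrist view shows the slot between the fingers, from about (207,264) to (290,263), with the case's near top edge at row ~243. I'll measure the slot from this and move on to the pin.

Call:
jog_arm(increments=[[-0.67,-0.97,0,0,0,0],[-0.67,-0.97,0,0,0,0],[-0.67,-0.97,0,0,0,0],[-0.67,-0.97,0,0,0,0],[-0.67,-0.97,0,0,0,0],[-0.67,-0.97,0,0,0,0],[-0.67,-0.97,0,0,0,0],[-0.67,-0.97,0,0,0,0],[-0.67,-0.97,0,0,0,0],[0,0,0,0,0,0]])

```text
t: 2.65
tcp_pos: [524.4, -249.1, 285.8]
ee_rot: [0.066, 0.998, 0.0, -0.001]
wrist_force: [-0.7, 0.6, -0.0]
width: 0.598
finger_force: 0.0
```

```bash
python3 - <<'E'
from h import *
s=sense();w=capture("wrist");cv2.imwrite("pics/w2.png",w);np.save("s2.npy",s,allow_pickle=True)
delta([525,-254,290],82.5)
s1=np.load("s1.npy",allow_pickle=True).item();i=cv2.imread("pics/w1.png")
g=i[...,2].astype(int)
print(g[250:278:1,240],g[250:278,215])
m=np.zeros(g.shape,bool);m[250:275,195:305]=g[250:275,195:305]<110
for x in blobs(m):
    print(x[0],x[1],cv2.boxPoints(x[2]).round(1).tolist())
E
```

```text
t 2.7 tcp [ 523.6 -247.3  286. ] yaw 82.53 zaxis [-0.002  0.001 -1.   ] turn units 0.0 shift units [-0.058 -0.162 -0.1  ]
[233 233 229 225 224 226 224 205 147  80  76  96 106 103 103 103 105 120
 165 207 224 225 225 225 225 225 226 226] [234 232 229 227 227 227 224 192 129  80  85 100 105 104 103 102 106 134
 183 220 227 227 228 227 228 227 227 226]
[233.3 262.4] [195, 250, 94, 25, 938] [[195.0, 250.0], [288.0, 250.0], [288.0, 274.0], [195.0, 274.0]]
[302.3 262.2] [300, 250, 5, 25, 111] [[300.0, 250.0], [304.0, 250.0], [304.0, 274.0], [300.0, 274.0]]
```

View pics/w2.png

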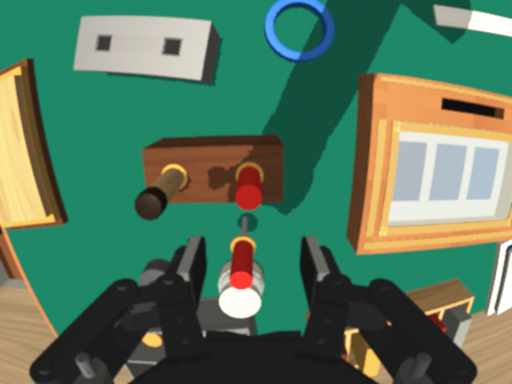

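In this view the pin's handle top is at about (250,193) and its flange at (250,172). The brush flange is at (174,177), the second (wrong) pin at (242,260), and the whole slot shows from (442,100) to (505,115).

```bash
python3 - <<'E'
from h import *
s=np.load("s2.npy",allow_pickle=True).item();i=cv2.imread("pics/w2.png");h=cv2.cvtColor(i,cv2.COLOR_BGR2HSV)
m=((h[...,0]<6)|(h[...,0]>174))&(h[...,1]>190)&(h[...,2]>90);m[:,:220]=0;m[:,280:]=0;m[:160]=0;m[212:]=0
for x in blobs(m):
    print(x[0],x[1]);st=x[1]
    # top disc: lower end of the blob
    w=st[2];c=(st[0]+w/2-.5,st[1]+st[3]-w/2-.5);print("top disc",c,onz("wrist",c,171,s))
g=h[...,2];
m=np.zeros(g.shape,bool);m[92:124,435:512]=g[92:124,435:512]<70
for x in blobs(m,40):
    b=cv2.boxPoints(x[2]);print(x[1],b.round(1).tolist());print([onz("wrist",p,60,s).round(1).tolist() for p in b])
m=(h[...,0]>15)&(h[...,0]<32)&(h[...,1]>130)&(h[...,2]>90);m[:155]=0;m[200:]=0
for x in blobs(m):print("brass",x[0],x[1],onz("wrist",x[0],94,s))
m=(h[...,0]<20)&(h[...,1]>80)&(h[...,2]>60);m[:150]=0;m[206:]=0;m[:,:143]=0;m[:,290:]=0
for x in blobs(m,200):
    print("block",x[1])
for p in((145,149),(281,146),(283,202)):print(onz("wrist",p,90,s).round(1))
for p in((125,245),(362,240)):print("case near corners",onz("wrist",p,60,np.load("s1.npy",allow_pickle=True).item()).round(1))
E
```

```text
[248.5 188.8] [234, 167, 29, 42, 909]
top disc (248.0, 194.0) [ 532.52184271 -254.04505479  171.        ]
[442, 99, 54, 18, 486] [[441.6000061035156, 107.80000305175781], [443.1000061035156, 98.4000015258789], [495.3999938964844, 106.69999694824219], [493.8999938964844, 116.0999984741211]]
[[480.3, 25.7, 60.0], [466.9, 29.1, 60.0], [479.8, 141.4, 60.0], [494.8, 137.7, 60.0]]
brass [ 43.3 177. ] [34, 155, 20, 45, 361] [ 497.08650225 -542.25416946   94.        ]
brass [377.1 176.8] [371, 155, 13, 45, 371] [558.11426382 -97.31198711  94.        ]
brass [389.8 177.2] [384, 155, 12, 45, 284] [560.7957535  -79.34424968  94.        ]
brass [249.2 168. ] [235, 161, 29, 19, 161] [ 527.69942399 -253.16164728   94.        ]
brass [177.1 172.8] [161, 163, 27, 27, 262] [ 521.6729309  -339.01688525   94.        ]
brass [ 34.6 178.6] [32, 170, 6, 17, 26] [ 496.68157248 -560.82112055   94.        ]
brass [ 38.6 192.1] [37, 188, 4, 9, 15] [ 517.34986697 -560.69508549   94.        ]
block [143, 150, 140, 56, 6960]
[ 487.5 -374.7   90. ]
[ 507.4 -213.4   90. ]
[ 576.4 -218.2   90. ]
case near corners [434.7 -79.7  60. ]
case near corners [470.1 274.1  60. ]
```

```bash
python3 - <<'E'
from h import *
delta([532.5,-254,122],83.2)
E
```

```text
t 2.7 tcp [ 523.6 -247.3  286. ] yaw 82.53 zaxis [-0.002  0.001 -1.   ] turn units -0.08 shift units [-0.25  -0.145  4.099]
```

Call:
jog_arm(increments=[[-0.25,-0.14,0.3,0,0,-0.08],[0,0,0.8,0,0,0],[0,0,0.8,0,0,0],[0,0,0.8,0,0,0],[0,0,0.8,0,0,0],[0,0,0.4,0,0,0],[0,0,0.2,0,0,0],[0,0,0,0,0,0],[0,0,0,0,0,0]])

```text
t: 3.82
tcp_pos: [533.6, -254.0, 124.4]
ee_rot: [0.058, 0.998, -0.0, 0.001]
wrist_force: [-0.6, 1.0, -0.4]
width: 0.602
finger_force: 0.0
```

```bash
python3 - <<'E'
from h import *
delta([532.5,-254,122],83.2)
w=capture("wrist");cv2.imwrite("pics/w3.png",w)
E
```

```text
t 3.83 tcp [ 533.6 -254.   124.4] yaw 83.31 zaxis [ 0.002 -0.001 -1.   ] turn units 0.01 shift units [ 0.028 -0.003  0.06 ]
```

View pics/w3.png

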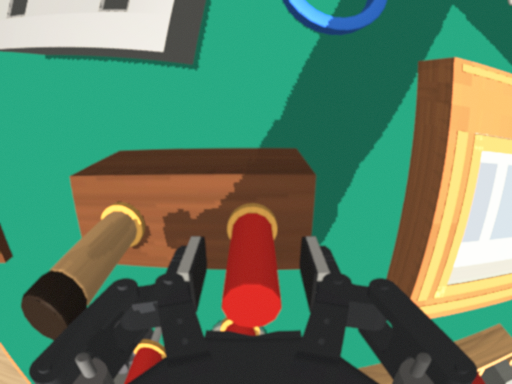

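The red handle, (251,265), sits centred between the fingers. Closing and lifting.

Call:
jog_arm(increments=[[0,0,0,0,0,0],[0,0,0,0,0,0],[0,0,0,0,0,0],[0,0,0,0,0,0],[0,0,0,0,0,0],[0,0,0,0,0,0]], gripper=-0.6, grip_force=80)

```text
t: 4.62
tcp_pos: [533.3, -253.9, 124.1]
ee_rot: [0.058, 0.998, -0.0, 0.001]
wrist_force: [-1.4, -0.7, 5.8]
width: 0.285
finger_force: 78.1
```

```bash
python3 - <<'E'
from h import *
s=sense();print(s["tcp_pos"],s["wrist_force"],s["torque"],s["width"],s["finger_force"])
E
```

```text
[ 533.27824185 -253.91414803  124.08495807] [-1.44846101 -0.6542101   5.84726845] [0.0988198  0.21376871 0.0318589 ] 0.284793215416183 78.06111216545105
```

Call:
jog_arm(increments=[[0,0,-0.3,0,0,0],[0,0,-0.6,0,0,0],[0,0,-0.9,0,0,0],[0,0,-0.9,0,0,0],[0,0,0,0,0,0]])

```text
t: 5.25
tcp_pos: [534.5, -254.5, 234.7]
ee_rot: [0.058, 0.998, -0.001, 0.003]
wrist_force: [0.4, -0.8, -1.3]
width: 0.285
finger_force: 78.4
```

Call:
jog_arm(increments=[[0.25,0.4,0,0,0,0],[0.26,0.8,0,0,0,0],[0.26,0.9,0,0,0,0],[0.26,0.9,0,0,0,0],[0.26,0.9,0,0,0,0],[0.26,0.9,0,0,0,0],[0.26,0.9,0.2,0,0,0],[0.26,0.9,0.2,0,0,0],[0.2,0.5,0.2,0,0,0],[0,0,0,0,0,0]])

```text
t: 6.5
tcp_pos: [474.0, 40.3, 205.9]
ee_rot: [0.057, 0.998, 0.0, -0.002]
wrist_force: [-0.4, 0.3, -0.6]
width: 0.284
finger_force: 78.6
```

```bash
python3 - <<'E'
from h import *
s=sense();w=capture("wrist");a=capture("scene");b=capture("top");np.save("s4.npy",s,allow_pickle=True)
cv2.imwrite("pics/w4.png",w);cv2.imwrite("pics/sc4.png",a);cv2.imwrite("pics/t4.png",b)
delta([476,39.4,194],83.6);print(s["wrist_force"])
v=np.zeros((600,800,3),np.uint8)
v[:300,:400]=cv2.resize(a[170:290,290:450],(400,300),interpolation=cv2.INTER_CUBIC)
v[:300,400:]=cv2.resize(b[175:265,120:240],(400,300),interpolation=cv2.INTER_CUBIC)
v[300:,:400]=cv2.resize(w,(400,300))
v[300:,400:]=cv2.resize(w[170:320,150:350],(400,300))
cv2.imwrite("pics/v4.png",v)
E
```

```text
t 6.65 tcp [475.9  38.5 207.1] yaw 83.28 zaxis [-0. -0. -1.] turn units -0.04 shift units [-0.     0.022  0.329]
[-0.40144286  0.26756646 -0.62569167]
```

View pics/v4.png

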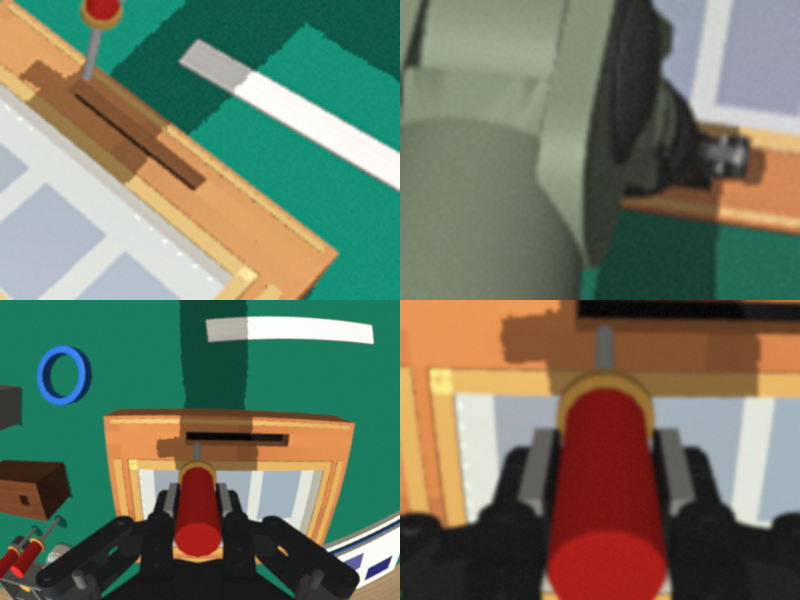

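The tip is seen just above the slot in both views. In the full wrist picture the slot is fully visible, at about (240,183)–(368,190). I'll measure its mouth precisely.

```bash
python3 - <<'E'
from h import *
s=np.load("s4.npy",allow_pickle=True).item();i=cv2.imread("pics/w4.png");g=i[...,2]
m=np.zeros(g.shape,bool);m[160:205,225:385]=g[160:205,225:385]<48
for x in blobs(m,60):
    b=cv2.boxPoints(x[2]);print(x[1],b.round(1).tolist())
    P=np.array([onz("wrist",p,60,s) for p in b]);print(P.round(1).tolist(),P.mean(0))
    print(onz("wrist",x[0],60,s))
# expected tip pixel
c=calibration("wrist");T=np.linalg.inv(c["T_tool_cam"]);
for z in(119,34):
    p=(T@[0,0,z,1])[:3] if 0 else (T@np.array([0,0,z,1]))[:3];th=np.arctan2(np.hypot(p[0],p[1]),p[2]);print(z,c["intrinsics"][:2,2]+297.3*th*p[:2]/np.hypot(p[0],p[1]))
print(g[170:215,250].tolist());print(g[170:215,300].tolist());print(g[184,225:260].tolist(),g[186,355:385].tolist());print(i[188,240:266].tolist())
E
```

```text
[239, 170, 123, 11, 1031] [[238.89999389648438, 178.0], [239.0, 169.1999969482422], [361.1000061035156, 171.39999389648438], [360.8999938964844, 180.10000610351562]]
[[474.6, 26.5, 60.0], [465.6, 27.9, 60.0], [481.5, 154.3, 60.0], [491.1, 154.0, 60.0]] [478.18555502  90.67383324  60.        ]
[477.89888631  86.17847466  60.        ]
119 [252.25392447 183.37370007]
34 [252.02493954 222.28357977]
[29, 10, 13, 12, 13, 9, 9, 15, 40, 69, 90, 97, 98, 95, 94, 94, 94, 95, 93, 93, 94, 95, 93, 93, 94, 94, 94, 94, 93, 94, 93, 94, 93, 95, 100, 103, 107, 120, 138, 149, 149, 150, 145, 134, 122]
[55, 21, 5, 7, 7, 7, 12, 5, 15, 45, 79, 92, 96, 95, 97, 101, 112, 124, 128, 131, 130, 129, 131, 130, 130, 129, 130, 132, 130, 131, 130, 130, 131, 131, 129, 123, 119, 130, 135, 137, 135, 137, 136, 136, 137]
[136, 136, 137, 134, 135, 135, 135, 135, 134, 136, 136, 131, 116, 104, 100, 98, 100, 100, 99, 99, 99, 100, 95, 97, 94, 94, 95, 93, 93, 92, 93, 94, 98, 97, 97] [121, 117, 114, 112, 113, 111, 111, 110, 114, 114, 113, 110, 117, 164, 219, 232, 232, 232, 232, 232, 232, 232, 231, 230, 230, 230, 230, 231, 230, 231]
[[46, 81, 131], [47, 82, 131], [48, 84, 132], [47, 82, 131], [48, 83, 132], [48, 83, 131], [47, 81, 128], [59, 83, 118], [73, 85, 102], [84, 90, 94], [87, 92, 93], [87, 92, 92], [88, 93, 93], [88, 92, 93], [86, 90, 92], [81, 86, 93], [68, 82, 104], [56, 80, 119], [48, 81, 129], [48, 83, 132], [45, 80, 131], [46, 80, 130], [46, 81, 131], [46, 81, 131], [48, 82, 132], [49, 82, 132]]
```

```bash
python3 - <<'E'
from h import *
s=np.load("s4.npy",allow_pickle=True).item();i=cv2.imread("pics/w4.png");g=i[...,2]
for c in(262,300,350):print(c,g[162:192,c].tolist())
for r in(172,176,181):print(r,g[r,230:246].tolist(),g[r,355:376].tolist())
for p in((300,169.7),(300,185.7),(237.5,184),(368,186),(238.5,172),(362.5,173)):print(p,onz("wrist",p,60,s).round(1))
E
```

```text
262 [131, 131, 132, 131, 131, 126, 105, 68, 30, 15, 6, 12, 11, 11, 3, 8, 35, 67, 88, 96, 98, 97, 97, 104, 122, 130, 131, 131, 131, 131]
300 [130, 131, 129, 130, 132, 131, 121, 94, 55, 21, 5, 7, 7, 7, 12, 5, 15, 45, 79, 92, 96, 95, 97, 101, 112, 124, 128, 131, 130, 129]
350 [216, 218, 218, 217, 218, 219, 219, 217, 193, 127, 57, 23, 23, 21, 22, 24, 20, 27, 49, 79, 97, 102, 100, 98, 123, 169, 204, 217, 218, 218]
172 [165, 141, 137, 136, 138, 138, 132, 108, 75, 39, 18, 10, 12, 7, 4, 5] [58, 59, 57, 58, 60, 63, 73, 86, 99, 108, 113, 116, 116, 119, 138, 183, 223, 230, 231, 231, 230]
176 [137, 136, 137, 136, 136, 137, 131, 109, 75, 40, 16, 12, 5, 5, 3, 7] [21, 19, 21, 19, 20, 25, 48, 67, 79, 80, 82, 79, 78, 90, 139, 201, 228, 233, 232, 232, 232]
181 [136, 136, 135, 136, 136, 137, 131, 115, 100, 95, 99, 100, 99, 98, 97, 98] [77, 78, 78, 77, 77, 78, 80, 82, 81, 80, 75, 72, 76, 106, 170, 223, 233, 232, 231, 232, 232]
(300, 169.7) [472.9  88.9  60. ]
(300, 185.7) [489.9  87.7  60. ]
(237.5, 184) [480.8  24.3  60. ]
(368, 186) [498.6 162.3  60. ]
(238.5, 172) [468.4  27.   60. ]
(362.5, 173) [483.4 155.9  60. ]
```

Call:
jog_arm(increments=[[0,0,0.3,0,0,-0.01],[0,0,0.4,0,0,0],[0,0,0.35,0,0,0],[0,0,0.12,0,0,0],[0,0,0,0,0,0]])

```text
t: 7.28
tcp_pos: [475.6, 38.9, 160.1]
ee_rot: [0.058, 0.998, 0.0, -0.0]
wrist_force: [-0.1, -0.3, -1.3]
width: 0.284
finger_force: 78.6
```

```bash
python3 - <<'E'
from h import *
delta([475.6,38.5,155],83.4);a=capture("scene");cv2.imwrite("pics/v5.png",cv2.resize(a[170:290,290:450],(800,600),interpolation=cv2.INTER_CUBIC))
E
```

```text
t 7.28 tcp [475.6  38.9 160.1] yaw 83.38 zaxis [-0.001  0.    -1.   ] turn units -0.0 shift units [-0.001 -0.01   0.128]
```

View pics/v5.png

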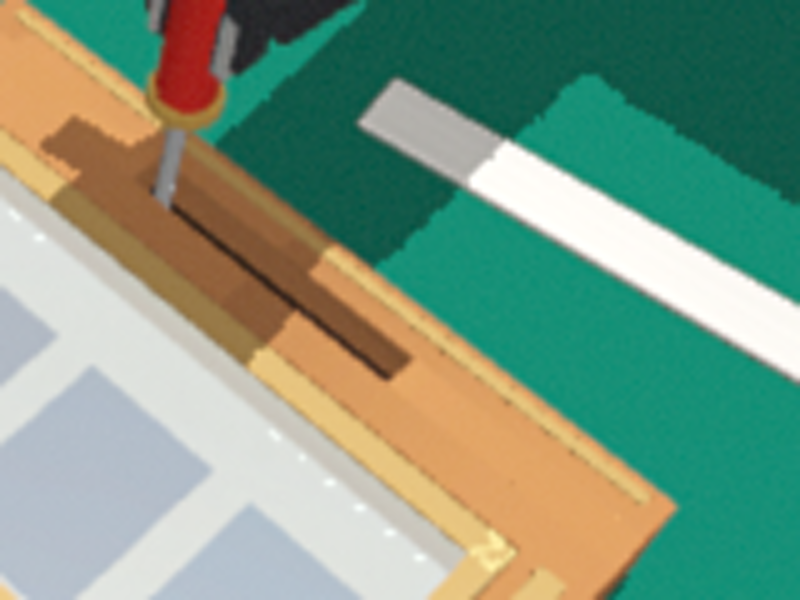

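The shaft enters the slot at its left end: it is hidden below (165,205), and the visible shaft is shorter than before. Now probing down.

Call:
jog_arm(increments=[[0,0,0.06,0,0,0],[0,0,0.05,0,0,0],[0,0,0.025,0,0,0],[0,0,0,0,0,0]])

```text
t: 7.82
tcp_pos: [475.8, 39.1, 155.1]
ee_rot: [0.058, 0.998, -0.0, 0.0]
wrist_force: [-0.7, -1.0, -0.5]
width: 0.284
finger_force: 78.6
```

Call:
jog_arm(increments=[[0,0,0.025,0,0,0],[0,0,0.025,0,0,0],[0,0,0,0,0,0]])

```text
t: 8.2
tcp_pos: [476.7, 39.0, 154.8]
ee_rot: [0.058, 0.998, -0.0, 0.001]
wrist_force: [-2.9, 0.2, 11.5]
width: 0.285
finger_force: 80.1
```

Call:
jog_arm(increments=[[0,0.05,0,0,0,0],[0,0.05,0,0,0,0],[0,0.05,0,0,0,0]])

```text
t: 8.57
tcp_pos: [477.2, 42.0, 154.8]
ee_rot: [0.058, 0.998, -0.004, 0.001]
wrist_force: [-2.9, -6.5, 11.5]
width: 0.287
finger_force: 80.9
```

Call:
jog_arm(increments=[[0,0.05,0,0,0,0],[0,0.05,0,0,0,0],[0,0.05,0,0,0,0]])

```text
t: 8.95
tcp_pos: [478.3, 47.8, 154.8]
ee_rot: [0.058, 0.998, -0.004, 0.002]
wrist_force: [-2.2, -6.9, 11.8]
width: 0.283
finger_force: 80.9
```

Call:
jog_arm(increments=[[0.015,0.05,0,0,0,0],[0.01,0.05,0,0,0,0],[0.01,0.05,0,0,0,0]])

```text
t: 9.32
tcp_pos: [478.2, 54.4, 154.8]
ee_rot: [0.058, 0.998, -0.003, 0.002]
wrist_force: [-0.3, -5.6, 8.8]
width: 0.287
finger_force: 80.7
```

Call:
jog_arm(increments=[[0,0.05,0,0,0,0],[0,0.05,0,0,0,0],[0,0.05,0,0,0,0]])

```text
t: 9.7
tcp_pos: [478.9, 60.4, 154.8]
ee_rot: [0.058, 0.998, -0.003, 0.002]
wrist_force: [-1.4, -5.8, 8.4]
width: 0.28
finger_force: 80.8
```

Call:
jog_arm(increments=[[0,0.05,0.01,0,0,0],[0,0.05,0,0,0,0],[0,0.05,0,0,0,0]])

```text
t: 10.07
tcp_pos: [479.8, 65.8, 154.8]
ee_rot: [0.058, 0.998, -0.004, 0.002]
wrist_force: [-1.3, -7.0, 11.5]
width: 0.28
finger_force: 81.5
```

Call:
jog_arm(increments=[[0,0.05,0,0,0,0],[0,0.05,0,0,0,0],[0,0.05,0,0,0,0]])

```text
t: 10.45
tcp_pos: [480.6, 71.8, 154.8]
ee_rot: [0.058, 0.998, -0.004, 0.003]
wrist_force: [-1.4, -8.3, 11.8]
width: 0.281
finger_force: 81.4
```

Call:
jog_arm(increments=[[0.01,0.05,0,0,0,0],[0.01,0.05,0,0,0,0],[0,0.05,0,0,0,0]])

```text
t: 10.82
tcp_pos: [480.7, 78.0, 154.8]
ee_rot: [0.058, 0.998, -0.004, 0.003]
wrist_force: [-0.6, -8.2, 10.5]
width: 0.293
finger_force: 81.2
```

Call:
jog_arm(increments=[[0,0.05,0,0,0,0],[0,0.05,0,0,0,0],[0,0.05,0,0,0,0]])

```text
t: 11.2
tcp_pos: [481.3, 83.9, 154.7]
ee_rot: [0.058, 0.998, -0.004, 0.003]
wrist_force: [-1.2, -6.3, 10.2]
width: 0.285
finger_force: 81.2
```

Call:
jog_arm(increments=[[0,0.05,0,0,0,0],[0,0.05,0,0,0,0],[0,0.05,0,0,0,0]])

```text
t: 11.58
tcp_pos: [481.9, 89.9, 154.8]
ee_rot: [0.058, 0.998, -0.004, 0.003]
wrist_force: [-0.9, -8.0, 12.7]
width: 0.28
finger_force: 81.2
```

Call:
jog_arm(increments=[[0,0.05,0,0,0,0],[0,0.05,0,0,0,0],[0,0.05,0,0,0,0]])

```text
t: 11.95
tcp_pos: [482.4, 97.0, 154.4]
ee_rot: [0.058, 0.998, -0.002, 0.002]
wrist_force: [-0.0, -0.7, 2.3]
width: 0.286
finger_force: 79.0
```

The force fell from 12.7 to 2.3 N at y≈97, so the tip is over the hole. Pressing down.

Call:
jog_arm(increments=[[0,0.02,0.03,0,0,0],[0,0,0.04,0,0,0],[0,0,0.04,0,0,0],[0,0,0,0,0,0]])

```text
t: 12.45
tcp_pos: [480.5, 100.0, 148.0]
ee_rot: [0.058, 0.998, 0.0, -0.0]
wrist_force: [1.2, -0.1, 1.5]
width: 0.284
finger_force: 78.9
```

Call:
jog_arm(increments=[[0,0,0.05,0,0,0],[0,0,0.05,0,0,0],[0,0,0.05,0,0,0],[0,0,0.03,0,0,0],[0,0,0.02,0,0,0],[0,0,0,0,0,0]])

```text
t: 13.2
tcp_pos: [481.3, 99.9, 141.7]
ee_rot: [0.058, 0.998, 0.0, 0.001]
wrist_force: [-1.9, 0.3, 13.2]
width: 0.283
finger_force: 79.8
```

Call:
jog_arm(increments=[[0,0,-0.2,0,0,0],[0,0,-0.5,0,0,0],[0,0,-0.9,0,0,0],[0,0,-0.9,0,0,0],[0,0,0,0,0,0]])

```text
t: 13.82
tcp_pos: [481.7, 99.9, 242.4]
ee_rot: [0.058, 0.998, 0.0, 0.002]
wrist_force: [0.1, 0.3, -1.8]
width: 0.281
finger_force: 78.9
```

```bash
python3 - <<'E'
from h import *
delta([533.3,-253.9,238],83.3)
a=capture("scene");cv2.imwrite("pics/v6.png",cv2.resize(a[90:330,170:490],(800,600)))
E
```

```text
t 13.82 tcp [481.7  99.9 242.4] yaw 83.4 zaxis [ 0.004  0.    -1.   ] turn units 0.01 shift units [-2.312 -8.634  0.112]
```

View pics/v6.png

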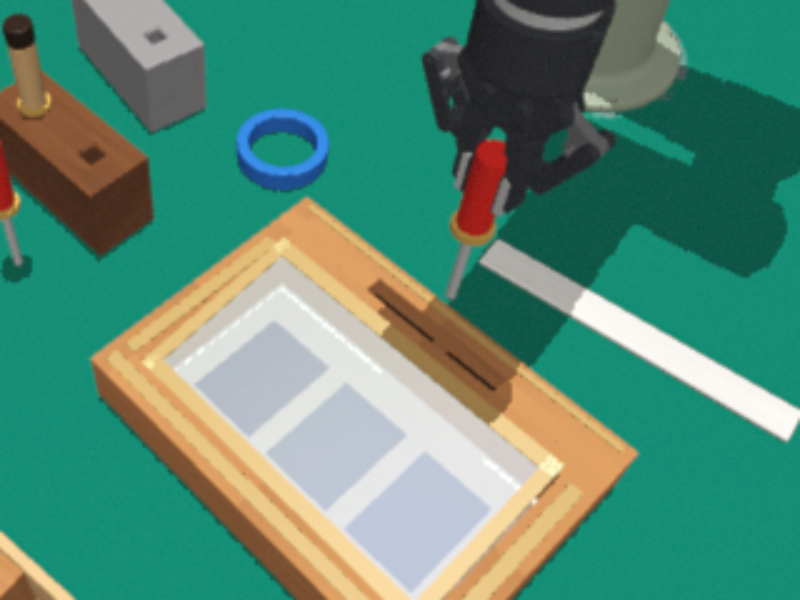

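The lid is ajar, the hole shows as a gap at (440,348), and the pin is held upright. Returning to the block.

Call:
jog_arm(increments=[[-0.2,-0.5,0,0,0,0],[-0.25,-0.93,0,0,0,0],[-0.25,-0.93,0,0,0,0],[-0.25,-0.93,0,0,0,0],[-0.25,-0.93,0,0,0,0],[-0.25,-0.93,0,0,0,0],[-0.25,-0.93,0,0,0,0],[-0.25,-0.93,0,0,0,0],[-0.25,-0.93,0,0,0,0],[-0.11,-0.69,0.1,0,0,0]])

```text
t: 15.12
tcp_pos: [531.8, -254.9, 234.1]
ee_rot: [0.058, 0.998, 0.001, -0.001]
wrist_force: [-0.5, -0.3, -1.2]
width: 0.285
finger_force: 78.9
```

Call:
jog_arm(increments=[[0,0,0,0,0,0],[0,0,0,0,0,0]])

```text
t: 15.38
tcp_pos: [531.7, -252.8, 234.8]
ee_rot: [0.058, 0.998, 0.001, -0.001]
wrist_force: [0.9, 0.3, -1.0]
width: 0.29
finger_force: 79.0
```

```bash
python3 - <<'E'
from h import *
delta([533.3,-253.9,228],83.3)
s=sense();w=capture("wrist");a=capture("scene");b=capture("top");np.save("s7.npy",s,allow_pickle=True)
v=np.zeros((600,800,3),np.uint8)
v[:,:400]=cv2.resize(w[120:270,200:300],(400,600),interpolation=cv2.INTER_CUBIC)
v[:300,400:]=cv2.resize(a[95:215,140:300],(400,300),interpolation=cv2.INTER_CUBIC)
v[300:,400:]=cv2.resize(b[170:245,290:390],(400,300),interpolation=cv2.INTER_CUBIC)
cv2.imwrite("pics/v7.png",v)
E
```

```text
t 15.38 tcp [ 531.7 -252.8  234.8] yaw 83.4 zaxis [-0.003  0.002 -1.   ] turn units 0.01 shift units [-0.042 -0.024  0.17 ]
```

View pics/v7.png

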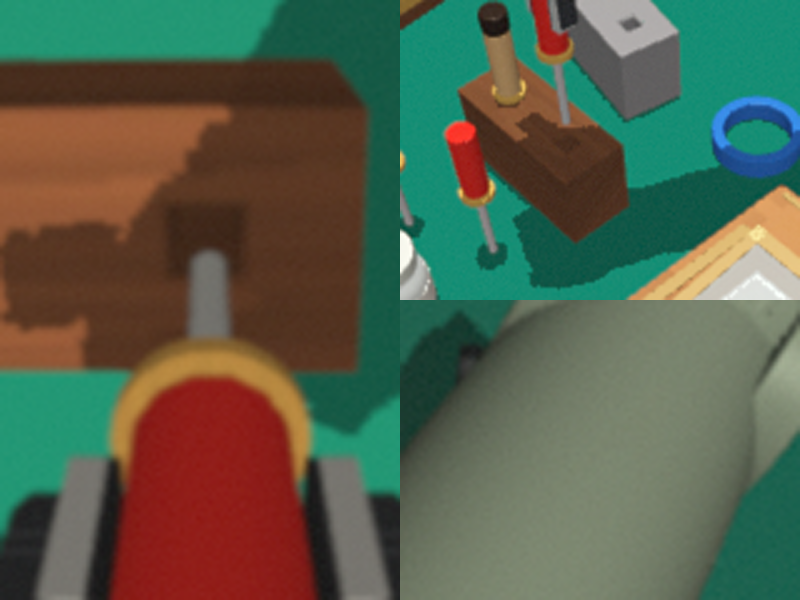

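The tip (208,255 in the crop) is directly above the hole (206,240). Lowering it.

Call:
jog_arm(increments=[[-0.04,-0.02,0,0,0,0],[0,0,0.3,0,0,0],[0,0,0.4,0,0,0],[0,0,0.4,0,0,0],[0,0,0.2,0,0,0],[0,0,0,0,0,0]])

```text
t: 16.27
tcp_pos: [533.6, -254.5, 183.2]
ee_rot: [0.058, 0.998, 0.0, -0.001]
wrist_force: [0.5, -0.8, -0.4]
width: 0.287
finger_force: 79.0
```

Call:
jog_arm(increments=[[0,0,0.4,0,0,0],[0,0,0.4,0,0,0],[0,0,0.4,0,0,0],[0,0,0.2,0,0,0],[0,0,0.05,0,0,0],[0,0,0,0,0,0],[0,0,0,0,0,0]])

```text
t: 17.15
tcp_pos: [534.6, -255.1, 126.9]
ee_rot: [0.058, 0.998, -0.0, 0.001]
wrist_force: [-0.2, -0.7, -1.4]
width: 0.285
finger_force: 79.0
```

Call:
jog_arm(increments=[[0.02,0.02,0.05,0,0,0],[0,0,0.03,0,0,0],[0,0,0,0,0,0],[0,0,0,0,0,0]])

```text
t: 17.65
tcp_pos: [533.7, -254.0, 124.1]
ee_rot: [0.058, 0.998, -0.0, 0.0]
wrist_force: [-1.4, 0.7, 6.3]
width: 0.281
finger_force: 79.6
```

Seated (6 N of contact, same height as at the start). Opening and retreating upwards.

Call:
jog_arm(increments=[[0,0,0,0,0,0],[0,0,0,0,0,0],[0,0,0,0,0,0],[0,0,0,0,0,0],[0,0,-0.3,0,0,0],[0,0,-0.7,0,0,0],[0,0,-0.9,0,0,0],[0,0,-0.9,0,0,0],[0.5,0,-0.9,0,0,0],[0,0,0,0,0,0]], gripper=0.2)

```text
t: 18.9
tcp_pos: [514.4, -252.5, 275.4]
ee_rot: [0.058, 0.998, -0.002, 0.003]
wrist_force: [0.4, 0.7, -0.0]
width: 0.602
finger_force: 0.0
```

Call:
jog_arm(increments=[[0,0,0,0,0,0],[0,0,0,0,0,0]])

```text
t: 19.15
tcp_pos: [513.3, -251.3, 270.0]
ee_rot: [0.058, 0.998, 0.001, -0.001]
wrist_force: [0.4, 0.7, 0.2]
width: 0.599
finger_force: 0.0
```

```bash
python3 - <<'E'
from h import *
print(sense()["dq"].round(3))
a=capture("scene");cv2.imwrite("pics/v8.png",cv2.resize(a[60:330,90:450],(800,600)))
E
```

```text
[ 0.001  0.007 -0.001  0.001  0.001 -0.002]
```

View pics/v8.png

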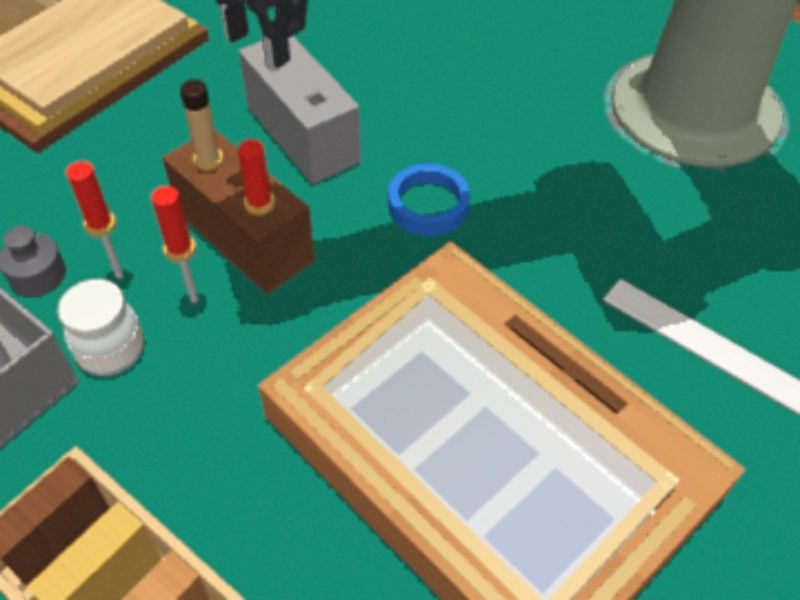

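The pin is seated upright at (255,180), with the brush, jar and tape in place and the lid ajar. Handing in.

```bash
python3 -c "
from cell import *
print(sign_off())"
```

```text
the job is handed in; nothing more can be done
None
```

I handed the job in at about 19 s: the catch was pressed 13 mm down, the lid stood ajar, the pin was back upright in its own hole, and the last picture showed the brush, jar and tape in place; `sign_off()` returned no verdict.

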